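# Bin the dried-out glue stick through the sprung flap

### The job

One of the two big glue sticks on the craft table was left without its cap and has dried out: take the uncapped one and push it down, lower end first, through the sprung flap in the top of the grey waste box, so that it ends up in the box and the flap snaps shut behind it. Have the stick in hand as it pushes the flap open, and leave the capped glue stick standing where it is.

Things in the scene. Friction and masses are not known exactly. Their poses are not given: they have to be found in the camera images.
- dry_stick_center (a point): The dried-out, uncapped glue stick, upright, 112 mm tall, 50 g; this point is its centre, 56 mm above its foot, z up. Yellow-and-white barrel 31 mm in diameter up to 68 mm, bare white neck 26 mm in diameter from 68 to 106 mm, low dome of glue to 112 mm. Grip the neck (about 90 mm above the foot), so that the lower 65 mm is free to go through the flap. May stand either side of the capped one.
- capped_stick_center (a point): The good glue stick, to be left standing: the same yellow barrel with its cap on, so a plain cylinder 31 mm in diameter from foot to top, 116 mm tall; this point is its centre, 58 mm above its foot.
- mouth (a point): Centre of the mouth in the flat top of the grey waste box (fixed), level with the top, 185 mm above the table; z up. The box is 170 mm along its x, 200 mm along its y, and turned at various angles. The mouth is a square hole, 54 by 54 mm, with dark trim and straight chute walls 60 mm deep; nothing stands up from the top. Below, the box is hollow, its floor 4 mm above the table.
- flap (a joint): Metal flap closing the mouth 5 mm below the top, 50 mm long, hinged at the mouth's -x edge (robot side), swinging down into the box: 0 rad shut, 1.45 wide open. A light spring (0.011 N m) shuts it; under 1 N opens it. With the foot over 60 mm below the box top the stick is past the flap's free edge: let go there, it slides down into the box by its own weight and the flap shuts by itself.

How it is judged:
On the way:
1. the uncapped stick, held in the fingers, pushes the flap well open (value of joint flap above 0.5 rad and contact force between the fingers and dry_stick above 1 N and horizontal distance between dry_stick_center and mouth below 0.03 m and angle between dry_stick_center's own z axis and vertical below 0.5 rad), for 0.05 s.
At the end, for the whole second after the job is handed in: The uncapped stick lies at rest inside the waste box (its centre more than 90 mm below the box's top and within its walls), the flap is shut (under 0.1 rad), and the capped stick stands upright (within 0.2 rad) less than 30 mm from where it stood (z of dry_stick_center in the frame of mouth below -0.09 m and x of dry_stick_center in the frame of mouth between -0.085 and 0.085 m and y of dry_stick_center in the frame of mouth between -0.1 and 0.1 m and value of joint flap below 0.1 rad and linear speed of dry_stick below 0.05 m/s and distance of capped_stick_center from where it was at the start of the episode below 0.03 m and angle between capped_stick_center's own z axis and vertical below 0.2 rad); the robot touches nothing.
It fails at once if the capped glue stick is knocked over or carried off (angle between capped_stick_center's own z axis and vertical above 0.6 rad or distance of capped_stick_center from where it was at the start of the episode above 0.05 m).
It also fails if it takes over 38 s, if anything falls off the work surface, if the arm or the gripper's body presses on something with over 40 N, if the wrist force passes 120 N, or if a joint passes its speed limit or range.

### The arm

A 6-joint arm with a two-finger parallel gripper is mounted at the origin on the work surface. World frame = base frame: x ahead of the robot, y to its left, z up, the work surface at z = 0. Lengths are in m, angles in rad, forces in N, time in s.
With the tool pointing down it reaches from about 0.4 to 0.925 m from the base axis. Payload 3.4 kg.
Tool frame: the origin (TCP) lies at the very end of the fingers, on their centre line; the grasp point (between the pads) lies 19 mm behind it; z points along the fingers, y is the line along which they close (so a half turn about z gives the same grasp; the last joint's range is limited). The gripper opens to 85 mm and grips with 20 to 120 N. Pads are 22 mm wide; open, the fingers measure 114 mm over their backs; the gripper's body (76 mm by 85 mm) begins 54 mm behind the grasp point. The pads swing forward as they close: fully open they stand 13 mm farther back than shut.
Start: joints at [1.073, 0.307, 1.506, -0, 1.328, -0.073], TCP at [0.237, 0.524, 0.196] pointing down, gripper open.
Joint ranges: [-3.12, 3.12], [-1.05, 2.28], [0.14, 2.33], [-1.42, 4.57], [0.1, 2.73], [-2.68, 2.68]. Speed limits (rad/s): [2.57, 2.57, 3.14, 3.14, 3.14, 3.14].

### API

Orientations are given as [roll, pitch, yaw] about the fixed x, y, z axes, in that order (R = Rz(yaw) Ry(pitch) Rx(roll)).
In Python, from bench import status, optics, finish_job gives the robot as it stands.
- The arm moves only by the tool jog_arm, never from a script. Its argument "increments" is a list of rows, each a list of 6 numbers: the shift along the tool's x, y, z each as a share of 0.1 m, from -1 to 1, then the turn, a rotation vector about the tool's x, y, z each as a share of 60 degrees, from -1 to 1. In form: [[tx, ty, tz, rx, ry, rz], ...]. A call has 1 to 10 rows; each row shifts and turns the commanded pose from where the row before left it, along the tool's axes as they then stand; what a row does not reach is not made up. A row lasts 1/8 s, in which the tool goes at most 62.5 mm and 10.7 degrees, less where a joint would pass 70% of its speed; a pose out of reach is approached as far as the arm can. A call with a number of a shift or a turn outside -1 to 1 is refused whole. A call with a gripper value outside its range is refused whole. "grip" is the finger opening in mm, from 0 to 85.4, set as the call begins (left out, the last holds). The fingers move at their own pace and stop on an object; "grip_force" is the grip in N (left out, the last holds). Time passes only in rows, so rows that do not move let the fingers close. It gives the time, the measured TCP pose, the force, the opening and the grip force at its end, in the units of the state.
- status.read_state(): the state, without advancing time (a new reading comes with each control period).
- optics.snapshot(name): name is "scene" or "top" or "wrist"; returns (picture, depth): 400x640x3 uint8, blue, green, red; 400x640 float32, m along the optical axis (not along the pixel's ray), 0 where there is no reading.
- optics.get_calibration(name): a dict with "mtx" (3x3 intrinsics, pixels), "xyz" and "orientation" of the camera in the world; the wrist camera has in their place "mount" (4x4, takes a point from camera to tool coordinates, whose origin is the TCP and whose axes are the flange's). Camera axes: x right, y down, z forward; pixel columns grow to the right and rows downward; lengths in m; the calibration is good to about 2 mm. A picture is of the moment at which its call begins: read the wrist's pose just before it. get_calibration takes no time and is no camera call.
- finish_job(): hands the job in; it is judged then, once.
The state is a dict: "t": time; "joint_pos": joint angles; "dq": joint speeds; "joint_torque": joint torques, N m; "eef_pos": TCP position; "ee_rot": TCP orientation; "force": force on the tool from outside, world axes, zero at the start; "moment": the same for the moment, N m; "grip_width": opening from 0.0 (shut) to 1.0 (fully open); "gripper_force": force on a finger pad.
Only numpy, scipy, OpenCV 4.12 (cv2) and the standard library are available. Lean on these libraries where they do the work, as an engineer would, in place of code of your own. Each camera call takes 0.05 s, during which the arm holds its last target. There are 200 camera calls.

## Working session

There is one attempt and no reset: what is moved stays moved. The work goes in short steps, Python scripts to look and compute and a tool call to move; the robot and the scene stay as the last step left them, time stands still between calls to the robot, and variables do not carry over. Pictures are saved under pics/ and viewed, at most 10 in all, crops included, and the job is handed in when it is done.

Besides the shell and the picture viewer there is one more tool, called after "Emit:" by a JSON object that holds its "op" and its "data". jog_arm: Moves the arm, as the interface text tells. Shift numbers are shares of 0.1 m and turn numbers shares of 60 degrees, none past 1 either way. Its arguments: {"type":"object","properties":{"increments":{"type":"array","items":{"type":"array","items":{"type":"number","minimum":-1,"maximum":1}}},"grip":{"type":"number"},"grip_force":{"type":"number"}},"required":["increments"]}

```bash
ls; mkdir -p pics
cat > h.py <<'E'
import numpy as np,cv2
from scipy.spatial.transform import Rotation as R
from bench import status,optics
def cam(name):
    c=optics.get_calibration(name);K=np.array(c["mtx"])
    if name=="wrist":
        s=status.read_state();T=np.eye(4);T[:3,:3]=R.from_euler('xyz',s["ee_rot"]).as_matrix();T[:3,3]=s["eef_pos"]
        return K,T@np.array(c["mount"])
    T=np.eye(4);o=np.array(c["orientation"])
    T[:3,:3]=o if o.shape==(3,3) else R.from_euler('xyz',o).as_matrix();T[:3,3]=c["xyz"];return K,T
def shot(name,f=None):
    K,T=cam(name);im,d=optics.snapshot(name)
    if f: cv2.imwrite("pics/"+f,im)
    v,u=np.mgrid[:400,:640];p=np.stack([(u-K[0,2])/K[0,0]*d,(v-K[1,2])/K[1,1]*d,d],-1)
    P=p@T[:3,:3].T+T[:3,3];P[d<=0]=np.nan
    return im,d,P
E
python3 - <<'E'
from h import *
print(status.read_state())
for n in("scene","top"):
    im,d,P=shot(n,n+"1.png");print(n,cam(n)); np.savez(n+".npz",im=im,P=P)
E
```

```text
pics
{'t': 0.0, 'joint_pos': array([ 1.07247308e+00,  3.07552309e-01,  1.50770073e+00,  2.59505332e-05,
        1.32840788e+00, -7.34809281e-02]), 'dq': array([ 0.00093329, -0.00064352,  0.00023457,  0.00021519, -0.00077383,
        0.00133   ]), 'joint_torque': array([-8.50556830e-05, -4.57551920e+01, -2.51913947e+01,  1.46239599e-04,
        1.33661678e-02, -5.43475196e-06]), 'eef_pos': array([0.23662576, 0.52318664, 0.19458267]), 'ee_rot': array([-3.13953181e+00, -1.76952614e-04,  2.71674390e+00]), 'force': array([3.30067400e-04, 2.38172678e-01, 1.31589028e+00]), 'moment': array([-0.06146519, -0.01211775,  0.02124883]), 'gripper_force': 0.0, 'grip_width': 1.0063314418621414}
scene (array([[400.41495492,   0.        , 319.19256097],
       [  0.        , 400.41495492, 199.77693036],
       [  0.        ,   0.        ,   1.        ]]), array([[-0.50487319,  0.71872109, -0.47806177,  0.93698541],
       [ 0.8631445 ,  0.42625139, -0.27072371,  0.26363753],
       [ 0.00919966, -0.54931753, -0.83556305,  0.88656625],
       [ 0.        ,  0.        ,  0.        ,  1.        ]]))
top (array([[482.36867013,   0.        , 327.11001128],
       [  0.        , 482.36867013, 193.4321997 ],
       [  0.        ,   0.        ,   1.        ]]), array([[ 2.83034283e-04, -9.93986964e-01,  1.09498111e-01,
         4.30508046e-01],
       [-9.99972162e-01, -1.09777296e-03, -7.38045257e-03,
         3.92250953e-02],
       [ 7.45627771e-03, -1.09492974e-01, -9.93959603e-01,
         1.08532679e+00],
       [ 0.00000000e+00,  0.00000000e+00,  0.00000000e+00,
         1.00000000e+00]]))
```

View pics/scene1.png

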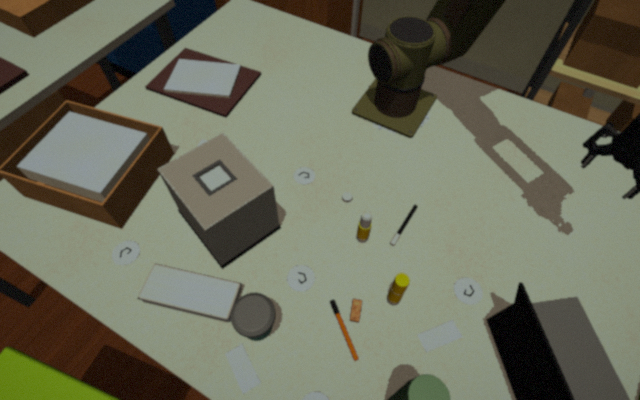

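View pics/top1.png

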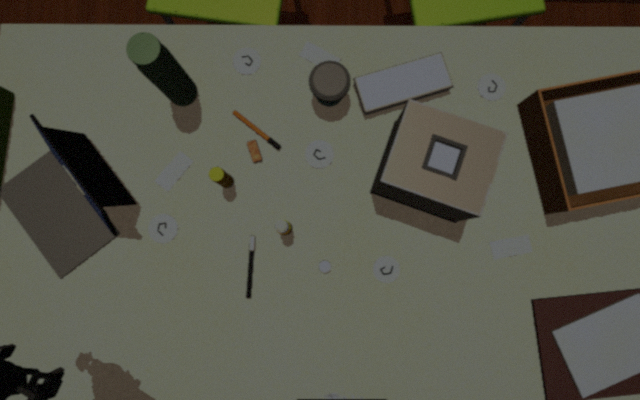

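The uncapped stick (white neck) is at about top (285,228) and scene (364,228). The capped one is at top (220,176) and scene (399,288). The box mouth is at top (445,157) and scene (215,177).

Run:
```python
from h import *
for n,bx in(("scene",{"dry":(350,205,378,245),"cap":(383,268,415,310)}),("top",{"dry":(270,212,300,245),"cap":(202,160,240,195)})):
    z=np.load(n+".npz");P=z["P"]
    for k,(a,b,c,d) in bx.items():
        Q=P[b:d,a:c].reshape(-1,3);Q=Q[Q[:,2]>.02];t=Q[Q[:,2]>np.percentile(Q[:,2],98)-.01]
        print(n,k,len(Q),"top z",np.percentile(Q[:,2],[50,90,98]),"top c",(t.min(0)+t.max(0))/2,t.mean(0), np.ptp(t,0))
    m=(P[...,2]>.17)&(P[...,2]<.2)&(abs(P[...,1]+.18)<.2)&(P[...,0]>.3)
    n_,l,s,c=cv2.connectedComponentsWithStats(m.astype(np.uint8));i=1+np.argmax(s[1:,4]);m=l==i
    Q=P[m]; print("box z",np.median(Q[:,2]),s[i])
    print("box rect",cv2.minAreaRect(np.float32(Q[:,:2])*1000))
    im=z["im"]; g=im.sum(2)
    # dark trim
    hull=cv2.convexHull(np.argwhere(m)[:,::-1].astype(np.int32));mk=np.zeros(m.shape,np.uint8);cv2.fillConvexPoly(mk,hull,1);mk=cv2.erode(mk,np.ones((15,15)))
    d=(mk>0)&(g<np.median(g[m])*.75)
    Q=P[d];Q=Q[np.isfinite(Q[:,0])&(Q[:,2]>.17)]
    print("trim",d.sum(),cv2.minAreaRect(np.float32(Q[:,:2])*1000),np.median(Q[:,2]))
```

```text
scene dry 321 top z [0.0737821  0.11035444 0.11317119] top c [0.47063831 0.12535711 0.10916325] [0.47383243 0.12577622 0.10884639] [0.02573468 0.02485533 0.01194953]
scene cap 417 top z [0.10036448 0.11642603 0.11756503] top c [0.57649694 0.25796373 0.11408422] [0.57825319 0.25787485 0.11505089] [0.03062079 0.03003803 0.01100336]
box z 0.1851347798173899 [ 158  133  117  101 6199]
box rect ((599.9649047851562, -189.44761657714844), (204.03790283203125, 171.03900146484375), 70.54762268066406)
trim 394 ((600.1815795898438, -189.55746459960938), (71.73715209960938, 70.51512145996094), 70.91459655761719) 0.18578004335462545
top dry 194 top z [0.10561785 0.11209156 0.11397598] top c [0.4719708  0.12430345 0.11003951] [0.47179408 0.12422212 0.10919984] [0.02435416 0.0227236  0.01200649]
top cap 325 top z [0.11352772 0.1174316  0.11903695] top c [0.57712088 0.25703066 0.11531756] [0.57686158 0.25626854 0.11561091] [0.02911739 0.03025542 0.01193577]
box z 0.18449998264193673 [ 380   99  128  118 9402]
box rect ((600.3333740234375, -190.88372802734375), (201.49806213378906, 171.42662048339844), 70.3418197631836)
trim 662 ((600.0200805664062, -189.93121337890625), (70.8216781616211, 71.41201782226562), 70.59276580810547) 0.18519879653662108
```

```bash
cat >> h.py <<'E'
def inc(target):
    s=status.read_state();M=R.from_euler('xyz',s["ee_rot"]).as_matrix()
    print("t",s["t"],"tcp",s["eef_pos"],"rot",s["ee_rot"],"total shift/0.1:",np.round(M.T@(np.array(target)-s["eef_pos"])*10,3))
    print("rotvec to vertical/60deg", np.round((R.from_matrix(M).inv()*R.from_euler('xyz',[np.pi,0,s["ee_rot"][2]])).as_rotvec()/np.radians(60),4))
E
python3 -c "
from h import *
inc([.4715,.1245,.19])"
```

```text
t 0.1 tcp [0.23668354 0.52326199 0.19467133] rot [-3.13975206e+00 -1.23086965e-04  2.71678462e+00] total shift/0.1: [-3.783 -2.665  0.051]
rotvec to vertical/60deg [-0.0018 -0.0001  0.    ]
```

Emit:
{"op": "jog_arm", "data": {"increments": [[-0.3, -0.21, 0.005, 0, 0, 0], [-0.42, -0.3, 0.005, 0, 0, 0], [-0.42, -0.3, 0.005, 0, 0, 0], [-0.42, -0.3, 0.005, 0, 0, 0], [-0.42, -0.3, 0.005, 0, 0, 0], [-0.42, -0.3, 0.005, 0, 0, 0], [-0.42, -0.3, 0.005, 0, 0, 0], [-0.42, -0.3, 0.005, 0, 0, 0], [-0.35, -0.24, 0.005, 0, 0, 0], [-0.193, -0.115, 0, 0, 0, 0]], "grip": 85}}

```text
t: 1.35
eef_pos: [0.4725, 0.123, 0.1906]
ee_rot: [-3.141, -0.0, 2.715]
force: [-0.1, 0.1, -0.2]
grip_width: 0.995
gripper_force: 0.0
```

Emit:
{"op": "jog_arm", "data": {"increments": [[0, 0, 0, 0, 0, 0], [0, 0, 0, 0, 0, 0]]}}

```text
t: 1.6
eef_pos: [0.4711, 0.1255, 0.1906]
ee_rot: [-3.141, -0.001, 2.717]
force: [0.1, -0.4, 0.4]
grip_width: 0.994
gripper_force: 0.0
```

Run:
```python
from h import *
inc([.4715,.1245,.073])
im,d,P=shot("wrist","w1.png")
m=(P[...,2]>.02)&(np.hypot(P[...,0]-.4715,P[...,1]-.1245)<.03)&(P[...,2]<.125)
Q=P[m];print(len(Q),np.argwhere(m).mean(0) if len(Q) else 0)
for a,b in((.07,.104),(.104,.12)):
    q=Q[(Q[:,2]>a)&(Q[:,2]<b)]
    if len(q): print(a,len(q),q.mean(0),(q.min(0)+q.max(0))/2,np.ptp(q,0))
```

```text
t 1.6 tcp [0.47105416 0.12553087 0.1906473 ] rot [-3.14132354e+00 -1.37999431e-03  2.71661158e+00] total shift/0.1: [-0.01  -0.007  1.176]
rotvec to vertical/60deg [-0.0003 -0.0013  0.    ]
970 [178.85360825 321.21752577]
0.07 182 [0.46244576 0.12866268 0.08830148] [0.46767691 0.12527345 0.0870135 ] [0.01861505 0.02446542 0.03393598]
0.104 499 [0.47035526 0.12513705 0.10882886] [0.47156139 0.12460006 0.10884833] [0.02487573 0.02535958 0.00969541]
```

View pics/w1.png

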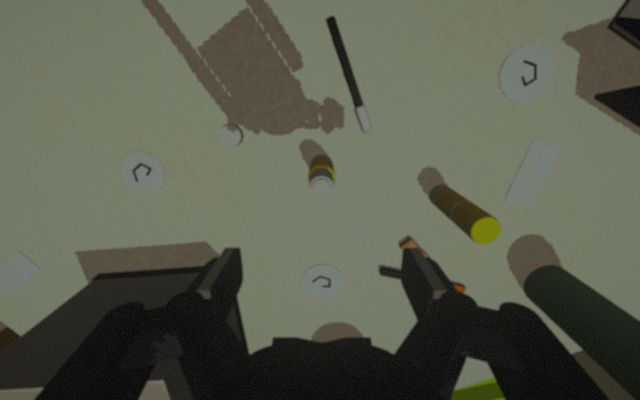

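The wrist view shows the uncapped stick between the fingers at (321,185), with the capped one clear at (485,228). The position agrees to within 1 mm, so I'm descending and gripping.

Emit:
{"op": "jog_arm", "data": {"increments": [[-0.01, -0.007, 0.3, 0, 0, 0], [0, 0, 0.3, 0, 0, 0], [0, 0, 0.3, 0, 0, 0], [0, 0, 0.2, 0, 0, 0], [0, 0, 0.07, 0, 0, 0], [0, 0, 0, 0, 0, 0], [0, 0, 0, 0, 0, 0]]}}

```text
t: 2.52
eef_pos: [0.4732, 0.1246, 0.0749]
ee_rot: [3.141, 0.001, 2.717]
force: [-1.0, -0.9, 0.8]
grip_width: 0.996
gripper_force: 0.0
```

Emit:
{"op": "jog_arm", "data": {"increments": [[0, 0, 0, 0, 0, 0], [0, 0, 0, 0, 0, 0], [0, 0, 0, 0, 0, 0], [0, 0, 0, 0, 0, 0], [0, 0, 0, 0, 0, 0], [0, 0, 0, 0, 0, 0], [0, 0, 0, 0, 0, 0], [0, 0, 0, 0, 0, 0]], "grip": 10, "grip_force": 40}}

```text
t: 3.52
eef_pos: [0.472, 0.124, 0.0736]
ee_rot: [-3.141, -0.001, 2.717]
force: [-0.3, 0.1, 0.5]
grip_width: 0.118
gripper_force: 0.0
```

The fingers closed to 10 mm with no force, so they missed. I'll look before moving.

Run:
```python
from h import *
a,_,P=shot("scene");b,_,P2=shot("top");w,_,_=shot("wrist")
x=cv2.resize(a[120:320,270:470],(400,400));y=cv2.resize(b[140:300,190:350],(400,400))
w=cv2.resize(w,(320,200))
o=np.zeros((600,800,3),np.uint8);o[:400,:400]=x;o[:400,400:]=y;o[400:,:320]=w
cv2.imwrite("pics/c1.png",o)
```

```text
(no output)
```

View pics/c1.png

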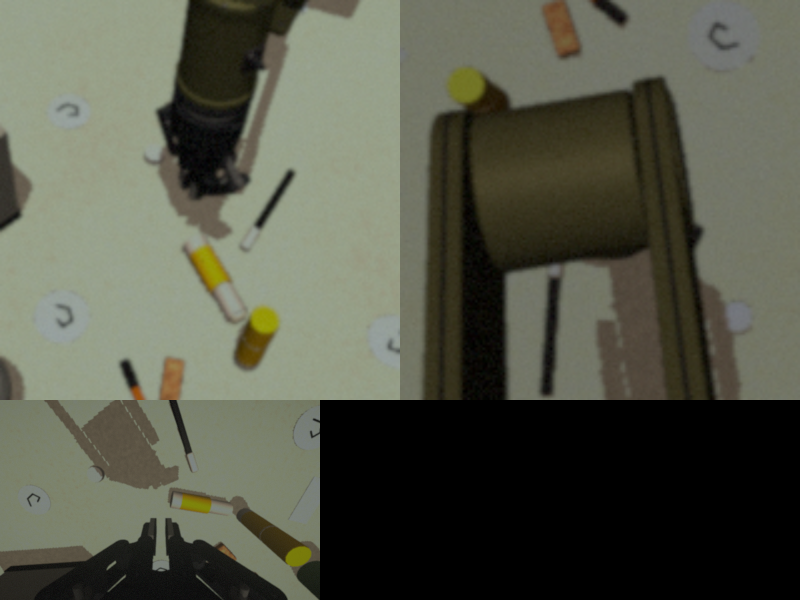

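The stick has been knocked over and lies beside the fingers, with its neck end toward the capped stick. The capped stick still stands. I'll lift, measure, and check the camera-to-TCP relation.

Emit:
{"op": "jog_arm", "data": {"increments": [[0, 0, -0.3, 0, 0, 0], [0, 0, -0.4, 0, 0, 0], [0, 0, -0.4, 0, 0, 0], [0, 0, -0.4, 0, 0, 0], [0, 0, 0, 0, 0, 0], [0, 0, 0, 0, 0, 0]]}}

```text
t: 4.42
eef_pos: [0.4718, 0.124, 0.2234]
ee_rot: [-3.141, -0.001, 2.717]
force: [-0.8, -0.1, 0.2]
grip_width: 0.115
gripper_force: 0.0
```

Run:
```python
from h import *
s=status.read_state();print(s["t"],s["eef_pos"],s["ee_rot"],s["joint_pos"],s["grip_width"])
K,T=cam("wrist");M=np.array(optics.get_calibration("wrist")["mount"]);print(M.round(4))
for p in([0,0,0],[0,0,-.019],[0,0,.1]):
    q=np.linalg.inv(M)@[*p,1];q=K@q[:3];print(p,q[:2]/q[2])
o=np.zeros((600,800,3),np.uint8)
im,d,P=shot("wrist");o[:400,:640]=im
np.savez("w.npz",im=im,P=P,d=d)
sc,_,P2=shot("scene");o[400:,:400]=cv2.resize(sc[170:320,270:470],(400,300))[50:250]
np.savez("s2.npz",im=sc,P=P2)
m=(P[...,2]>.008)&(P[...,2]<.14)&(d>.1)&(np.hypot(P[...,0]-.51,P[...,1]-.18)<.13)
n,l,st,c=cv2.connectedComponentsWithStats(m.astype(np.uint8))
for i in range(1,n):
    if st[i,4]>150:
        Q=P[l==i];print(st[i],c[i],"z",np.percentile(Q[:,2],[5,50,98]),cv2.minAreaRect(np.float32(Q[:,:2])*1000))
cv2.imwrite("pics/c2.png",o)
```

```text
4.425 [0.47179351 0.12403154 0.22339851] [-3.14105424e+00 -8.55732295e-04  2.71686141e+00] [ 1.70433469e-01  1.62904195e-01  1.63380577e+00  3.47999561e-05
  1.34589315e+00 -9.75639618e-01] 0.11491887133552134
[[-1.000e-04 -9.491e-01 -3.151e-01  8.000e-02]
 [ 1.000e+00  2.000e-04 -9.000e-04 -2.000e-04]
 [ 9.000e-04 -3.151e-01  9.491e-01 -1.777e-01]
 [ 0.000e+00  0.000e+00  0.000e+00  1.000e+00]]
[0, 0, 0] [321.92849397 222.96767725]
[0, 0, -0.019] [321.9576085  235.39896221]
[0, 0, 0.1] [321.83518711 183.12763827]
[344  74  25  56 452] [356.57300885 102.72123894] z [0.00848131 0.01017359 0.01246546] ((418.3123779296875, 198.893310546875), (11.962705612182617, 73.19339752197266), 86.68244171142578)
[ 334  153   81   33 1612] [371.68672457 169.96836228] z [0.01781507 0.02666669 0.03085481] ((513.3751220703125, 186.20654296875), (112.28195190429688, 30.742177963256836), 55.5676155090332)
[ 424  179   60   50 1590] [454.19433962 203.87421384] z [0.02018468 0.09568849 0.11613549] ((575.77587890625, 256.7138977050781), (29.896385192871094, 29.903377532958984), 69.9609146118164)
[395 228  19  15 165] [403.63636364 235.41818182] z [0.00896609 0.01183252 0.01369   ] ((630.545654296875, 191.0029754638672), (19.474363327026367, 22.32221794128418), 15.82855224609375)
```

View pics/c2.png

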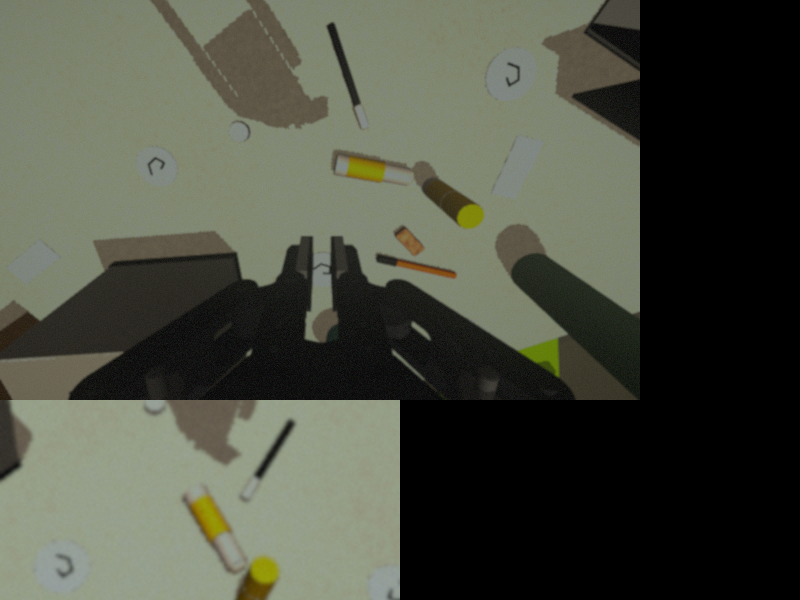

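Run:
```python
from h import *
z=np.load("w.npz");P=z["P"];d=z["d"]
K,T=cam("wrist");M=np.array(optics.get_calibration("wrist")["mount"]);Tt=T@np.linalg.inv(M)
Q=(P-Tt[:3,3])@Tt[:3,:3]
m=(d>0)&(abs(Q[...,0])<.05)&(abs(Q[...,1])<.06)&(Q[...,2]<.03)
for r in range(228,312,6):
    mm=m[r]; 
    if mm.any(): 
        q=Q[r][mm]*1000;c=np.where(mm)[0]
        for s in (c<322,c>=322):
            if s.any(): print(r,c[s].min(),c[s].max(),"x",np.median(q[s,0]).round(1),"y",q[s,1].min().round(1),q[s,1].max().round(1),"z",np.median(q[s,2]).round(1))
```

```text
240 300 312 x 9.4 y -11.4 -5.0 z -44.8
240 331 343 x 9.5 y 5.1 11.5 z -44.9
246 290 312 x 8.9 y -16.9 -4.9 z -50.3
246 331 353 x 9.2 y 5.0 17.1 z -50.8
252 286 312 x 9.0 y -18.4 -4.9 z -56.5
252 331 357 x 8.9 y 5.0 18.5 z -56.3
258 285 312 x 8.7 y -18.1 -4.9 z -61.6
258 331 358 x 8.8 y 5.0 18.3 z -61.8
264 283 312 x 6.2 y -18.4 -4.9 z -62.8
264 331 360 x 6.3 y 5.0 18.5 z -63.1
270 283 312 x 6.3 y -17.7 -4.9 z -67.9
270 331 361 x 6.2 y 5.0 18.3 z -67.9
276 277 312 x 10.7 y -18.5 -5.0 z -79.0
276 331 366 x 10.7 y 5.0 18.7 z -79.0
282 234 312 x 10.5 y -35.2 -4.9 z -82.8
282 331 409 x 10.5 y 5.0 35.2 z -82.7
288 224 311 x 10.5 y -38.0 -5.0 z -86.6
288 332 419 x 10.5 y 5.0 38.1 z -86.6
294 215 311 x 10.3 y -39.9 -5.0 z -89.9
294 332 428 x 10.4 y 5.0 40.6 z -90.0
300 205 311 x 10.4 y -42.2 -5.0 z -93.3
300 332 438 x 10.3 y 5.0 42.7 z -93.3
306 196 310 x 10.8 y -45.1 -5.3 z -97.0
306 333 447 x 10.6 y 5.3 44.6 z -96.9
```

Run:
```python
from h import *
P=np.load("s2.npz")["P"]
m=(np.hypot(P[...,0]-.4718,P[...,1]-.124)<.045)&(P[...,2]>.15)
Q=P[m];print(len(Q),np.percentile(Q[:,2],[0,1,5,20]));q=Q[Q[:,2]<Q[:,2].min()+.015];print(q.mean(0),len(q))
z=np.load("w.npz");P=z["P"];im=z["im"].astype(int)
m=(P[...,2]>.012)&(np.hypot(P[...,0]-.513,P[...,1]-.186)<.075)
m[:, :330]=0;m[:,416:]=0;m[:150]=0;m[190:]=0
Q=P[m];C=im[m];c=Q[:,:2].mean(0);u,s,vt=np.linalg.svd(Q[:,:2]-c,full_matrices=False);a=vt[0]*np.sign(vt[0][1])
t=(Q[:,:2]-c)@a;w=(Q[:,:2]-c)@np.array([-a[1],a[0]]);print("axis",a,np.degrees(np.arctan2(a[1],a[0])))
for lo in np.arange(t.min(),t.max(),.008):
    k=(t>=lo)&(t<lo+.008);print(int((lo-t.min())*1000),"w",(np.r_[w[k].min(),w[k].max()]*1000).round(1),"zmax",np.percentile(Q[k,2],97).round(4),"bgr",C[k].mean(0).astype(int),"mid",(c+a*(lo+.004)+np.array([-a[1],a[0]])*(w[k].min()+w[k].max())/2).round(4))
```

```text
8028 [0.25802655 0.27651103 0.31590994 0.4178232 ]
[0.47878659 0.12357303 0.2672645 ] 62
axis [0.57102635 0.82093173] 55.17817256765233
0 w [-17.3  12.8] zmax 0.0306 bgr [103 116 116] mid [0.4837 0.1434]
8 w [-17.1  12.7] zmax 0.0307 bgr [106 121 122] mid [0.4882 0.1499]
16 w [-17.8  12.8] zmax 0.0306 bgr [ 26 117 124] mid [0.493  0.1563]
24 w [-17.5  12.9] zmax 0.0306 bgr [ 16 117 125] mid [0.4974 0.163 ]
32 w [-17.  13.] zmax 0.0311 bgr [ 16 117 125] mid [0.5017 0.1698]
40 w [-17.  13.] zmax 0.0309 bgr [ 16 116 125] mid [0.5063 0.1763]
48 w [-17.5  13. ] zmax 0.031 bgr [ 17 116 124] mid [0.511  0.1828]
56 w [-17.2  13.2] zmax 0.0307 bgr [ 17 115 124] mid [0.5154 0.1895]
64 w [-16.8  13.1] zmax 0.0305 bgr [ 68 119 123] mid [0.5199 0.1961]
72 w [-14.2  10.9] zmax 0.0281 bgr [110 123 123] mid [0.5243 0.2028]
80 w [-14.9  10.8] zmax 0.0281 bgr [109 122 122] mid [0.5292 0.2091]
88 w [-14.4  11.2] zmax 0.0284 bgr [109 123 122] mid [0.5334 0.2159]
96 w [-13.7  11. ] zmax 0.0285 bgr [108 122 122] mid [0.5377 0.2227]
104 w [-14.2  10.6] zmax 0.0275 bgr [106 123 122] mid [0.5427 0.229 ]
112 w [2.5 2.5] zmax 0.0193 bgr [ 81  99 105] mid [0.5437 0.238 ]
```

The wrist and scene cameras agree that the fingertips sit about 40 mm behind the reported TCP. My grasp was therefore about 40 mm too high, and the fingers tipped the dome. The stick now lies at 55°, foot at (0.482,0.140) and top at (0.544,0.233).

Plan:
1. Pick it up by the barrel from above and lay it in a clear spot.
2. Regrasp the neck with a tilted tool.
3. Swing it upright and insert it.

Emit:
{"op": "jog_arm", "data": {"increments": [[0, 0, 0, 0, 0, -0.166], [0, 0, 0, 0, 0, -0.166], [0, 0, 0, 0, 0, -0.166], [0, 0, 0, 0, 0, -0.166], [0, 0, 0, 0, 0, -0.166], [0, 0, 0, 0, 0, -0.166], [0, 0, 0, 0, 0, -0.166], [0, 0, 0, 0, 0, -0.163], [0, 0, 0, 0, 0, 0], [0, 0, 0, 0, 0, 0]], "grip": 55}}

```text
t: 5.78
eef_pos: [0.472, 0.124, 0.2232]
ee_rot: [3.14, -0.001, -2.182]
force: [-0.5, -0.7, -0.6]
grip_width: 0.642
gripper_force: 0.0
```

```bash
cat >> h.py <<'E'
def tips(im,d,P):
    K,T=cam("wrist");Tt=T@np.linalg.inv(np.array(optics.get_calibration("wrist")["mount"]))
    Q=(P-Tt[:3,3])@Tt[:3,:3]
    m=(d>0)&(abs(Q[...,0])<.014)&(abs(Q[...,1])<.06)&(Q[...,2]<-.01)&(Q[...,2]>-.07)
    q=Q[m];print("tip z tool",np.sort(q[:,2])[-60:][[0,30,50]].round(4),"inner y",q[q[:,1]<0][:,1].max().round(4),q[q[:,1]>0][:,1].min().round(4))
E
python3 - <<'E'
from h import *
inc([.502,.170,.10])
tips(*shot("wrist"))
print(status.read_state()["joint_pos"],status.read_state()["grip_width"])
E
```

```text
t 5.775 tcp [0.47198365 0.12402277 0.22317756] rot [ 3.14036210e+00 -1.23434165e-03 -2.18165307e+00] total shift/0.1: [-0.55   0.016  1.231]
rotvec to vertical/60deg [ 0.0012 -0.0012 -0.    ]
tip z tool [-0.0416 -0.0404 -0.0393] inner y -0.0281 0.0261
[ 1.70421200e-01  1.63516086e-01  1.63300467e+00  1.87238201e-05
  1.34630525e+00 -2.36092750e+00] 0.6462792503146217
```

Emit:
{"op": "jog_arm", "data": {"increments": [[-0.25, 0.01, 0.2, 0, 0, 0], [-0.3, 0.006, 0.35, 0, 0, 0], [0, 0, 0.45, 0, 0, 0], [0, 0, 0.45, 0, 0, 0], [0, 0, 0.4, 0, 0, 0], [0, 0, 0.3, 0, 0, 0], [0, 0, 0, 0, 0, 0], [0, 0, 0, 0, 0, 0]]}}

```text
t: 6.82
eef_pos: [0.5034, 0.1704, 0.0098]
ee_rot: [-3.141, 0.001, -2.179]
force: [1.2, 0.3, 0.6]
grip_width: 0.638
gripper_force: 0.0
```

Run:
```python
from h import *
inc([.502,.170,-.034])
a=shot("wrist");tips(*a);P=a[2]
m=(P[...,2]>.014)&(P[...,2]<.035)&(np.hypot(P[...,0]-.513,P[...,1]-.186)<.075)
print(m.sum(),cv2.minAreaRect(np.float32(P[m][:,:2])*1000))
print(shot("top")[2][160:180,200:225,2].max())
```

```text
t 6.825 tcp [0.5034272  0.17035309 0.00977048] rot [-3.14078005e+00  8.80035416e-04 -2.17949062e+00] total shift/0.1: [0.011 0.01  0.438]
rotvec to vertical/60deg [-0.0008  0.0008 -0.    ]
tip z tool [-0.0113 -0.0106 -0.0102] inner y -0.0004 0.0002
6125 ((512.4691162109375, 184.88076782226562), (109.56814575195312, 30.281280517578125), 55.5552978515625)
nan
```

Emit:
{"op": "jog_arm", "data": {"increments": [[0, 0, 0.2, 0, 0, 0], [0, 0, 0.15, 0, 0, 0], [0, 0, 0.08, 0, 0, 0], [0, 0, 0, 0, 0, 0]]}}

```text
t: 7.42
eef_pos: [0.5022, 0.1701, -0.0344]
ee_rot: [3.141, -0.001, -2.179]
force: [-0.3, -0.1, -0.1]
grip_width: 0.643
gripper_force: 0.0
```

Emit:
{"op": "jog_arm", "data": {"increments": [[0, 0, 0, 0, 0, 0], [0, 0, 0, 0, 0, 0], [0, 0, 0, 0, 0, 0], [0, 0, 0, 0, 0, 0], [0, 0, 0, 0, 0, 0]], "grip": 15, "grip_force": 40}}

```text
t: 8.05
eef_pos: [0.503, 0.1703, -0.0335]
ee_rot: [-3.141, 0.001, -2.179]
force: [-1.3, -0.0, 5.5]
grip_width: 0.348
gripper_force: 39.6
```

Emit:
{"op": "jog_arm", "data": {"increments": [[0, 0, -0.2, 0, 0, 0], [0, 0, -0.3, 0, 0, 0], [0.33, -0.15, -0.1, 0, 0, 0], [0.4, -0.18, 0, 0, 0, 0], [0.4, -0.18, 0, 0, 0, 0.14], [0, 0, 0, 0, 0, 0.17], [0, 0, 0, 0, 0, 0.17], [0, 0, 0, 0, 0, 0.17], [0, 0, 0, 0, 0, 0.17], [0, 0, 0, 0, 0, 0]]}}

```text
t: 9.3
eef_pos: [0.4795, 0.0482, 0.0257]
ee_rot: [3.142, -0.001, -3.036]
force: [0.0, 0.3, -0.2]
grip_width: 0.345
gripper_force: 39.6
```

Emit:
{"op": "jog_arm", "data": {"increments": [[0, 0, 0.25, 0, 0, 0], [0, 0, 0.2, 0, 0, 0], [0, 0, 0.1, 0, 0, 0], [0, 0, 0.02, 0, 0, 0], [0, 0, 0, 0, 0, 0]]}}

```text
t: 9.93
eef_pos: [0.4802, 0.0483, -0.0307]
ee_rot: [-3.142, 0.0, -3.037]
force: [0.5, -0.4, -0.8]
grip_width: 0.345
gripper_force: 39.6
```

Emit:
{"op": "jog_arm", "data": {"increments": [[0, 0, 0.022, 0, 0, 0], [0, 0, 0, 0, 0, 0]]}}

```text
t: 10.18
eef_pos: [0.4801, 0.0483, -0.0329]
ee_rot: [-3.142, 0.001, -3.037]
force: [0.2, -0.1, -1.4]
grip_width: 0.351
gripper_force: 39.6
```

Emit:
{"op": "jog_arm", "data": {"increments": [[0, 0, 0, 0, 0, 0], [0, 0, 0, 0, 0, 0], [0, 0, 0, 0, 0, 0], [0, 0, -0.3, 0, 0, 0], [0, 0, -0.4, 0, 0, 0], [0, 0, -0.4, 0, 0, 0], [0, 0, -0.4, 0, 0, 0], [0, 0, -0.3, 0, 0, 0], [0, 0, 0, 0, 0, 0], [0, 0, 0, 0, 0, 0]], "grip": 55}}

```text
t: 11.42
eef_pos: [0.4791, 0.0483, 0.1462]
ee_rot: [3.141, -0.001, -3.038]
force: [-0.5, 1.0, 0.2]
grip_width: 0.645
gripper_force: 0.0
```

Run:
```python
from h import *
inc([.5,.05,.14]);print(status.read_state()["joint_pos"])
im,d,P=shot("wrist","w3.png")
m=(P[...,2]>.012)&(P[...,2]<.04)&(np.hypot(P[...,0]-.5,P[...,1]-.05)<.1)
Q=P[m];C=im[m].astype(int);print(m.sum(),cv2.minAreaRect(np.float32(Q[:,:2])*1000))
ax=np.array([1,0]);c=Q[:,:2].mean(0)
_,_,vt=np.linalg.svd(Q[:,:2]-c,full_matrices=False);a=vt[0]*np.sign(vt[0][0]);t=(Q[:,:2]-c)@a
print(a,np.degrees(np.arctan2(a[1],a[0])),"foot",c+a*t.min(),"top",c+a*t.max())
for lo in np.arange(t.min(),t.max(),.012):
    k=(t>=lo)&(t<lo+.012);w=(Q[k,:2]-c)@[-a[1],a[0]];print(w.min().round(4),w.max().round(4),np.percentile(Q[k,2],97).round(4),C[k].mean(0).astype(int))
```

```text
t 11.425 tcp [0.47911593 0.04826666 0.14621126] rot [ 3.14149549e+00 -1.04847119e-03 -3.03755938e+00] total shift/0.1: [-0.21  -0.004  0.062]
rotvec to vertical/60deg [ 0.0001 -0.001  -0.    ]
[ 1.26535568e-02  2.24599494e-01  1.76521099e+00  1.18244006e-06
  1.15283513e+00 -1.66217647e+00]
2276 ((500.0375671386719, 49.213111877441406), (112.26649475097656, 29.63979148864746), 6.5579352378845215)
[0.99304199 0.1177608 ] 6.762889249243109 foot [0.44420001 0.04305969] top [0.55572681 0.0562852 ]
-0.0143 0.0146 0.0308 [106 120 120]
-0.0146 0.0143 0.0309 [ 55 125 131]
-0.015 0.0143 0.0309 [ 16 123 132]
-0.0152 0.0144 0.0309 [ 15 124 133]
-0.0145 0.0143 0.0305 [ 16 124 133]
-0.0148 0.0143 0.0306 [ 47 126 132]
-0.0127 0.0121 0.0284 [116 130 130]
-0.0119 0.012 0.0284 [116 131 130]
-0.0122 0.012 0.0283 [116 131 130]
-0.0086 0.0083 0.0255 [116 136 132]
```

View pics/w3.png

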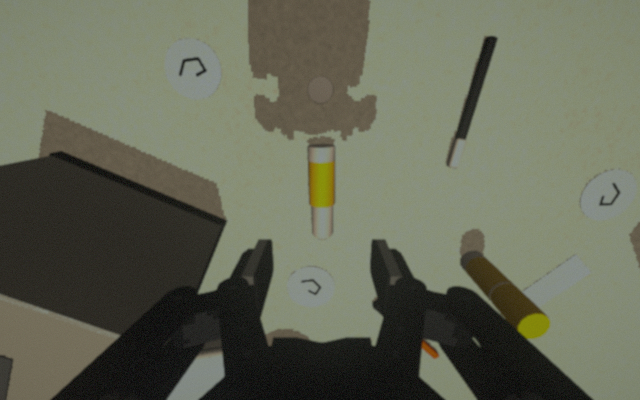

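The stick lies cleanly at foot (0.444,0.043), top (0.556,0.056), pointing outward. It is in the picture at (321,190), with the box well to the side. Next I tilt the tool inward by 45° and come at the neck from outside.

Emit:
{"op": "jog_arm", "data": {"increments": [[-0.35, 0, -0.04, 0, 0, 0], [-0.5, 0, 0, 0, 0, 0], [-0.46, 0.013, 0, 0, 0, 0], [0, 0, 0, 0, 0.15, 0], [0, 0, 0, 0, 0.15, 0], [0, 0, 0, 0, 0.15, 0], [0, 0, 0, 0, 0.15, 0], [0, 0, 0, 0, 0.15, 0], [0, 0, 0, 0, 0, 0], [0, 0, 0, 0, 0, 0]], "grip": 50}}

```text
t: 12.72
eef_pos: [0.6095, 0.0631, 0.1498]
ee_rot: [3.141, -0.786, -3.037]
force: [0.1, -0.1, 0.7]
grip_width: 0.584
gripper_force: 0.0
```

```bash
cat >> h.py <<'E'
def frame(zdir,xhint): 
    z=np.array(zdir,float);z/=np.linalg.norm(z);y=np.cross(z,xhint);y/=np.linalg.norm(y);return R.from_matrix(np.c_[np.cross(y,z),y,z])
def inc2(target,Rt):
    s=status.read_state();Rc=R.from_euler('xyz',s["ee_rot"])
    print("t",s["t"],"tcp",s["eef_pos"].round(4),"shift/0.1",(Rc.inv().apply(np.array(target)-s["eef_pos"])*10).round(3),"rot/60",((Rc.inv()*Rt).as_rotvec()/np.radians(60)).round(4),"shift in target frame",(Rt.inv().apply(np.array(target)-s["eef_pos"])*10).round(3),"q",s["joint_pos"].round(2))
E
python3 - <<'E'
from h import *
Rt=frame([-.7022,-.0833,-.7071],[-.993,-.118,1])
inc2([.5725,.0583,.0537],Rt)
a=shot("wrist");tips(*a)
P=a[2];m=(P[...,2]>.012)&(P[...,2]<.04)&(np.hypot(P[...,0]-.5,P[...,1]-.05)<.1)
print(cv2.minAreaRect(np.float32(P[m][:,:2])*1000),m.sum())
E
```

```text
t 12.725 tcp [0.6095 0.0631 0.1498] shift/0.1 [-0.417 -0.01   0.943] rot/60 [ 0.0095 -0.0009 -0.0095] shift in target frame [-0.416 -0.005  0.944] q [ 0.06  0.89  0.82 -0.04  2.22 -1.63]
tip z tool [-0.0408 -0.0396 -0.0379] inner y -0.0254 0.024
((478.8556213378906, 47.37223434448242), (155.77906799316406, 30.668542861938477), 7.118630409240723) 1754
```

Emit:
{"op": "jog_arm", "data": {"increments": [[-0.2, -0.005, 0.3, 0.0095, 0, -0.0095], [-0.216, 0, 0.34, 0, 0, 0], [0, 0, 0.3, 0, 0, 0], [0, 0, 0, 0, 0, 0], [0, 0, 0, 0, 0, 0]]}}

```text
t: 13.4
eef_pos: [0.5748, 0.0585, 0.0582]
ee_rot: [-3.141, -0.779, -3.024]
force: [-0.6, 0.0, 0.1]
grip_width: 0.588
gripper_force: 0.0
```

Run:
```python
from h import *
Rt=frame([-.7022,-.0833,-.7071],[-.993,-.118,1])
inc2([.5023,.0500,-.0170],Rt)
im,d,P=shot("wrist","w4.png");tips(im,d,P)
m=(P[...,2]>.018)&(P[...,2]<.04)&(np.hypot(P[...,0]-.5,P[...,1]-.05)<.07)
print(cv2.minAreaRect(np.float32(P[m][:,:2])*1000),m.sum())
```

```text
t 13.4 tcp [0.5748 0.0585 0.0582] shift/0.1 [-9.000e-03  1.000e-03  1.048e+00] rot/60 [-0.0003  0.0058 -0.0003] shift in target frame [-1.500e-02  1.000e-03  1.047e+00] q [ 0.06  0.9   1.01 -0.05  2.   -1.63]
tip z tool [-0.0424 -0.0412 -0.0399] inner y -0.0254 0.0239
((500.1729431152344, 49.80956268310547), (112.54547882080078, 29.98281478881836), 6.705190658569336) 3074
```

View pics/w4.png

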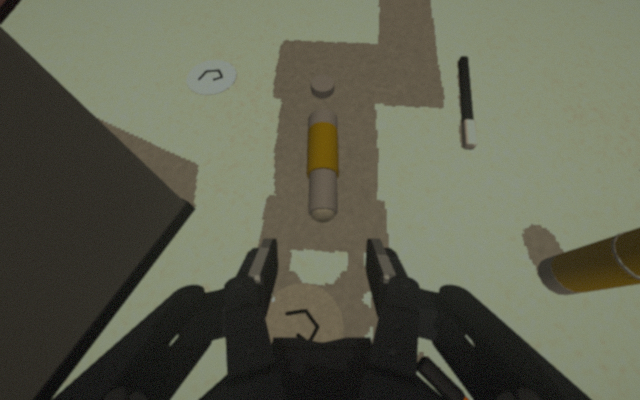

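The stick (322,165) is centred between the open fingers, neck toward me. Advancing along the tool axis.

Emit:
{"op": "jog_arm", "data": {"increments": [[-0.012, 0.001, 0.3, 0, 0.005, 0], [0, 0, 0.3, 0, 0, 0], [0, 0, 0.2, 0, 0, 0], [0, 0, 0.12, 0, 0, 0], [0, 0, 0.06, 0, 0, 0], [0, 0, 0.06, 0, 0, 0], [0, 0, 0, 0, 0, 0], [0, 0, 0, 0, 0, 0]]}}

```text
t: 14.45
eef_pos: [0.5014, 0.05, -0.019]
ee_rot: [-3.141, -0.79, -3.023]
force: [0.7, 0.1, 0.5]
grip_width: 0.583
gripper_force: 0.0
```

Emit:
{"op": "jog_arm", "data": {"increments": [[0, 0, 0, 0, 0, 0], [0, 0, 0, 0, 0, 0], [0, 0, 0, 0, 0, 0], [0, 0, 0, 0, 0, 0], [0, 0, 0, 0, 0, 0]], "grip": 12, "grip_force": 50}}

```text
t: 15.08
eef_pos: [0.501, 0.0499, -0.0191]
ee_rot: [-3.141, -0.79, -3.024]
force: [1.1, 0.5, 2.2]
grip_width: 0.288
gripper_force: 49.0
```

Emit:
{"op": "jog_arm", "data": {"increments": [[0.15, 0, -0.15, 0, 0, 0], [0.35, 0, -0.35, 0, 0, 0], [0.42, 0, -0.42, 0, 0, 0], [0.42, 0, -0.42, 0, 0, 0], [0.42, 0, -0.42, 0, 0, 0], [0.3, 0, -0.3, 0, 0, 0], [0, 0, 0, 0, 0, 0]]}}

```text
t: 15.95
eef_pos: [0.5032, 0.0502, 0.2767]
ee_rot: [-3.141, -0.782, -3.024]
force: [0.1, -0.3, 0.2]
grip_width: 0.284
gripper_force: 49.0
```

Emit:
{"op": "jog_arm", "data": {"increments": [[0, 0, 0, 0, -0.15, 0], [0, 0, 0, 0, -0.15, 0], [0, 0, 0, 0, -0.15, 0], [0, 0, 0, 0, -0.15, 0], [0, 0, 0, 0, -0.15, 0], [0, 0, 0, 0, -0.15, 0], [0, 0, 0, 0, -0.15, 0], [0, 0, 0, 0, -0.15, 0], [0, 0, 0, 0, -0.15, 0], [0, 0, 0, 0, -0.15, 0]]}}

```text
t: 17.2
eef_pos: [0.5004, 0.05, 0.2717]
ee_rot: [-3.14, 0.784, -3.023]
force: [0.3, 3.3, -0.2]
grip_width: 0.289
gripper_force: 49.1
```

Run:
```python
from h import *
s=status.read_state();print(s["t"],s["eef_pos"],s["ee_rot"],s["joint_pos"].round(2),s["gripper_force"])
im,d,P=shot("scene","s4.png")
a,b,c=shot("wrist");
m=(P[...,2]>.12)&(P[...,2]<.4)&(abs(P[...,0]-.48)<.1)&(abs(P[...,1]-.05)<.08)
np.savez("s4.npz",im=im,P=P);print(m.sum(),np.argwhere(m).mean(0))
```

```text
17.2 [0.5004199  0.05001608 0.27169909] [-3.14018596  0.78379819 -3.02300258] [-0.12 -0.2   2.18  0.41  0.42 -2.12] 49.09345328807831
3095 [116.40775444 350.59256866]
```

View pics/s4.png

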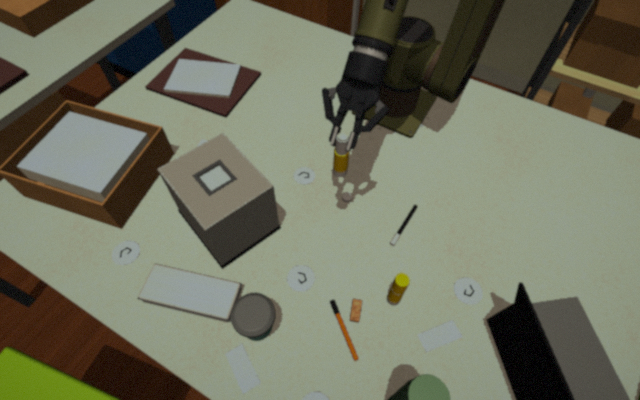

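The stick is held upright, foot down, at scene (342,155). I'll measure its position and tilt before insertion.

Run:
```python
from h import *
z=np.load("s4.npz");P=z["P"];im=z["im"]
for nm,im,P in(("scene",im,P),("top",)+tuple(np.array(x) for x in (lambda r:(r[0],r[2]))(shot("top")))):
    hsv=cv2.cvtColor(im,cv2.COLOR_BGR2HSV)
    near=(np.hypot(P[...,0]-.468,P[...,1]-.046)<.045)&(P[...,2]>.19)&(P[...,2]<.30)
    y=near&(hsv[...,1]>140)&(hsv[...,0]>15)&(hsv[...,0]<35)
    Q=P[y];print(nm,len(Q));
    if len(Q)<30: continue
    lo=P[near&(P[...,2]<.285)]
    print("foot z",np.sort(lo[:,2])[[2,8,20]])
    for a in np.arange(Q[:,2].min(),Q[:,2].max(),.01):
        q=Q[(Q[:,2]>=a)&(Q[:,2]<a+.01)]
        if len(q)>8:
            # fit circle r=15.5
            from scipy.optimize import least_squares
            r=least_squares(lambda c:np.hypot(q[:,0]-c[0],q[:,1]-c[1])-.0155,q[:,:2].mean(0)-[.01,.005],loss="soft_l1",f_scale=.002);print(a.round(3),len(q),r.x.round(4))
inc([0.6,-.19,.27])
```

```text
scene 229
foot z [0.21304613 0.21503081 0.21864801]
0.228 32 [0.4654 0.0461]
0.238 41 [0.4661 0.046 ]
0.248 43 [0.4659 0.0459]
0.258 37 [0.4661 0.0459]
0.268 46 [0.4658 0.0457]
0.278 30 [0.4653 0.0456]
top 18
t 17.35 tcp [0.49557353 0.05087841 0.26584304] rot [ 3.13607321  0.76817294 -3.02807154] total shift/0.1: [-0.579 -2.514  0.488]
rotvec to vertical/60deg [0.005  0.7335 0.002 ]
```

Emit:
{"op": "jog_arm", "data": {"increments": [[0, 0, 0, 0, 0, 0], [0, 0, 0, 0, 0, 0], [0, 0, 0, 0, 0, 0]]}}

```text
t: 17.73
eef_pos: [0.5044, 0.0502, 0.2738]
ee_rot: [-3.141, 0.782, -3.022]
force: [0.9, -0.1, -1.6]
grip_width: 0.285
gripper_force: 49.2
```

Run:
```python
from h import *
s=status.read_state();print(s["joint_pos"],s["dq"].round(3),s["ee_rot"])
Rt=R.from_euler('xyz',[-3.1416,.785,-3.0236])
# stick axis offset from TCP with tool at 45deg: (-.0344,-.004)
inc2([.600+.0344,-.190+.004,.2717],Rt)
```

```text
[-0.11867299 -0.19300214  2.16754191  0.4072561   0.43086074 -2.11483294] [-0.001 -0.003  0.025  0.004 -0.005 -0.006] [-3.14085903  0.78184025 -3.0222236 ]
t 17.725 tcp [0.5044 0.0502 0.2738] shift/0.1 [-0.701 -2.499  0.728] rot/60 [ 0.0002 -0.003   0.0009] shift in target frame [-0.701 -2.498  0.731] q [-0.12 -0.19  2.17  0.41  0.43 -2.11]
```

Emit:
{"op": "jog_arm", "data": {"increments": [[0, 0, 0, 0.086, 0, 0.086], [0, 0, 0, 0.086, 0, 0.086], [0, 0, 0, 0.086, 0, 0.086], [0, 0, 0, 0, 0, 0], [0, 0, 0, 0, 0, 0]]}}

```text
t: 18.35
eef_pos: [0.4918, 0.0503, 0.2582]
ee_rot: [-3.138, 0.73, 3.106]
force: [-0.7, -0.1, -0.8]
grip_width: 0.281
gripper_force: 49.3
```

Run:
```python
from h import *
s=status.read_state();e=s["ee_rot"];h=e[2]+np.pi;print(e,np.degrees(h))
Rt=R.from_euler('xyz',[np.pi,.782,e[2]])
off=.0346*np.array([np.cos(h),np.sin(h)]);print(off)
inc2([.600+off[0],-.190+off[1],.2738],Rt)
```

```text
[-3.13776986  0.7296528   3.10570188] 357.94361023608934
[ 0.03457772 -0.00124155]
t 18.35 tcp [0.4918 0.0503 0.2582] shift/0.1 [-1.232 -2.359  0.902] rot/60 [-0.0036 -0.05    0.0001] shift in target frame [-1.184 -2.362  0.956] q [ 0.09 -0.17  2.16 -0.2   0.44 -1.3 ]
```

Emit:
{"op": "jog_arm", "data": {"increments": [[-0.3, -0.1, 0.02, 0, 0, 0], [-0.2, -0.3, 0.1, 0, 0, 0], [-0.2, -0.4, 0.15, 0, 0, 0], [-0.2, -0.4, 0.15, 0, 0, 0], [-0.15, -0.4, 0.15, 0, 0, 0], [-0.1, -0.4, 0.15, 0, 0, 0], [-0.1, -0.35, 0.15, 0, 0, 0], [0, 0, 0, 0, 0, 0], [0, 0, 0, 0, 0, 0]]}}

```text
t: 19.48
eef_pos: [0.6323, -0.1915, 0.2766]
ee_rot: [-3.139, 0.729, 3.102]
force: [-1.2, 0.3, -0.8]
grip_width: 0.287
gripper_force: 49.4
```

```bash
cat > aim.py <<'E'
from h import *
s=status.read_state();e=s["ee_rot"];h=e[2]+np.pi
Rt=R.from_euler('xyz',[np.pi,.782,e[2]])
off=.0346*np.array([np.cos(h),np.sin(h)]);print(e,np.degrees(h)%360,off)
import sys
inc2([.600+off[0],-.190+off[1],float(sys.argv[1])],Rt)
E
python3 aim.py .2738
```

```text
[-3.1388078   0.72894019  3.10238298] 357.7534509917342 [ 0.03457341 -0.00135631]
t 19.475 tcp [ 0.6323 -0.1915  0.2766] shift/0.1 [0.002 0.002 0.036] rot/60 [-0.0027 -0.0507  0.0001] shift in target frame [0.004 0.002 0.036] q [-0.57  0.09  1.87  0.61  0.62 -2.49]
```

Emit:
{"op": "jog_arm", "data": {"increments": [[0, 0, 0, 0.056, 0, 0.062], [0, 0, 0, 0.056, 0, 0.062], [0, 0, 0, 0.056, 0, 0.062], [0, 0, 0, 0.056, 0, 0.062], [0, 0, 0, 0, -0.05, 0], [0, 0, 0, 0, 0, 0], [0, 0, 0, 0, 0, 0]]}}

```text
t: 20.35
eef_pos: [0.6321, -0.1905, 0.2768]
ee_rot: [-3.136, 0.781, 2.771]
force: [0.1, 0.0, -1.1]
grip_width: 0.289
gripper_force: 49.2
```

```bash
python3 aim.py .2738
```

```text
[-3.13560862  0.78051521  2.7709653 ] 338.7646171204389 [ 0.03225067 -0.01253213]
t 20.35 tcp [ 0.6321 -0.1905  0.2768] shift/0.1 [-0.011 -0.112  0.054] rot/60 [-0.0057 -0.0014  0.    ] shift in target frame [-0.01  -0.112  0.053] q [-0.34  0.06  1.94 -0.08  0.37 -1.48]
```

Well reached, aligned with the box's x axis. I'll correct sideways and verify the stick against the mouth from above.

Emit:
{"op": "jog_arm", "data": {"increments": [[-0.01, -0.112, 0.05, -0.005, 0, 0], [0, 0, 0, 0, 0, 0], [0, 0, 0, 0, 0, 0]]}}

```text
t: 20.72
eef_pos: [0.6323, -0.2033, 0.2739]
ee_rot: [-3.141, 0.781, 2.77]
force: [0.6, -0.0, -1.2]
grip_width: 0.284
gripper_force: 49.2
```

```bash
python3 aim.py .2738
python3 - <<'E'
from h import *
from scipy.optimize import least_squares
im,_,P=shot("scene","s5.png");hsv=cv2.cvtColor(im,cv2.COLOR_BGR2HSV)
near=(np.hypot(P[...,0]-.6,P[...,1]+.19)<.045)&(P[...,2]>.20)&(P[...,2]<.30)
Q=P[near&(hsv[...,1]>140)&(hsv[...,0]>15)&(hsv[...,0]<35)]
print("foot z",np.sort(P[near][:,2])[[2,8,20]])
for a in np.arange(.225,.29,.01):
    q=Q[(Q[:,2]>=a)&(Q[:,2]<a+.01)]
    if len(q)>8: print(a.round(3),len(q),least_squares(lambda c:np.hypot(q[:,0]-c[0],q[:,1]-c[1])-.0155,q[:,:2].mean(0)-[.01,.005],loss="soft_l1",f_scale=.002).x.round(4))
cv2.imwrite("pics/s5c.png",cv2.resize(im[60:280,120:440],(640,440)))
E
```

```text
[-3.14071408  0.78075897  2.76965342] 338.6894518339784 [ 0.0322342  -0.01257443]
t 20.725 tcp [ 0.6323 -0.2033  0.2739] shift/0.1 [ 0.003  0.007 -0.001] rot/60 [-0.0008 -0.0012  0.    ] shift in target frame [ 0.003  0.007 -0.001] q [-0.38  0.07  1.94  0.01  0.36 -1.58]
foot z [0.21643677 0.21824231 0.22046222]
0.235 45 [ 0.6003 -0.1907]
0.245 51 [ 0.6004 -0.1908]
0.255 46 [ 0.6001 -0.1908]
0.265 51 [ 0.6001 -0.1909]
0.275 57 [ 0.6002 -0.1912]
0.285 9 [ 0.6005 -0.1915]
```

View pics/s5c.png

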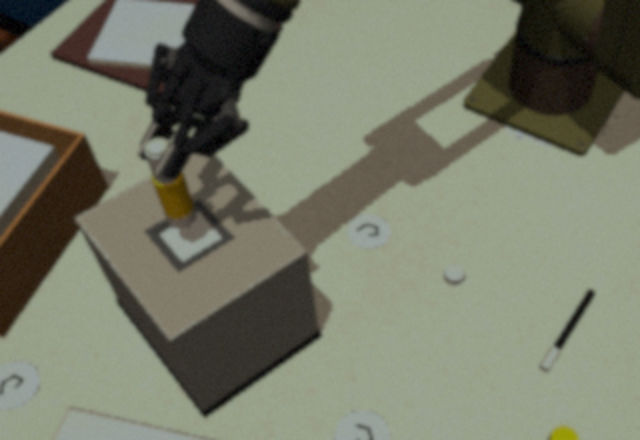

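The stick hangs vertical and centred over the mouth (crop (178,200) above the flap at (190,237)). Pushing down.

Emit:
{"op": "jog_arm", "data": {"increments": [[0.12, 0.007, 0.12, 0, 0, 0], [0.14, 0, 0.14, 0, 0, 0], [0.14, 0, 0.14, 0, 0, 0], [0.14, 0, 0.14, 0, 0, 0], [0.1, 0, 0.1, 0, 0, 0], [0.045, 0, 0.045, 0, 0, 0], [0, 0, 0, 0, 0, 0], [0, 0, 0, 0, 0, 0]]}}

```text
t: 21.78
eef_pos: [0.6334, -0.2026, 0.1831]
ee_rot: [-3.141, 0.773, 2.771]
force: [0.3, -0.4, -0.5]
grip_width: 0.282
gripper_force: 49.4
```

```bash
python3 aim.py .177; python3 -c "
from h import *
s=status.read_state();print(s['force'],s['gripper_force'],s['grip_width'])"
```

```text
[-3.14053075  0.77286885  2.77055868] 338.7413195406759 [ 0.03224557 -0.01254524]
t 21.775 tcp [ 0.6334 -0.2026  0.1831] shift/0.1 [ 0.05  -0.003  0.036] rot/60 [-0.001  -0.0087  0.    ] shift in target frame [ 0.05  -0.003  0.035] q [-0.37  0.2   2.06  0.01  0.1  -1.58]
[ 0.29284923 -0.35938005 -0.52727307] 49.3818998336792 0.282468485008296
```

Joint 5 is at its range limit, so the last centimetre needs the tool slightly more upright.

Emit:
{"op": "jog_arm", "data": {"increments": [[-0.01, 0, 0.01, 0, 0.045, 0], [0.045, 0, 0.055, 0, 0.03, 0], [0.04, 0, 0.05, 0, 0, 0], [0.02, 0, 0.025, 0, 0, 0], [0, 0, 0, 0, 0, 0], [0, 0, 0, 0, 0, 0]]}}

```text
t: 22.52
eef_pos: [0.6341, -0.203, 0.165]
ee_rot: [-3.141, 0.692, 2.77]
force: [0.5, 0.2, -0.7]
grip_width: 0.289
gripper_force: 49.4
```

```bash
python3 aim.py .177; python3 -c "
from h import *
s=status.read_state();print(s['force'],s['gripper_force'],s['grip_width'])
e=R.from_euler('xyz',s['ee_rot']);
# foot in tool frame from pose at t=20.72 (tool .2739, foot z .2145)
R0=R.from_euler('xyz',[-3.1407,.7808,2.7697]);f=R0.inv().apply(np.array([.6002,-.1908,.2145])-[.6323,-.2033,.2739]);f2=R0.inv().apply(np.array([.6002,-.1908,.2145+.112])-[.6323,-.2033,.2739])
print('foot',e.apply(f)+s['eef_pos'],'top',e.apply(f2)+s['eef_pos'])"
```

```text
[-3.14060282  0.69212756  2.77041796] 338.73325670699506 [ 0.03224381 -0.01254978]
t 22.525 tcp [ 0.6341 -0.203   0.165 ] shift/0.1 [-0.062 -0.003 -0.105] rot/60 [-0.0009 -0.0858  0.    ] shift in target frame [-0.071 -0.003 -0.099] q [-0.37  0.23  2.01  0.    0.21 -1.57]
[ 0.50597282  0.20071212 -0.74976183] 49.39856708049774 0.28913275638713576
foot [ 0.59724843 -0.18862878  0.10886341] top [ 0.60649412 -0.19221904  0.22042338]
```

The foot is 76 mm below the top. Releasing.

Emit:
{"op": "jog_arm", "data": {"increments": [[0, 0, 0, 0, 0, 0], [0, 0, 0, 0, 0, 0], [0, 0, 0, 0, 0, 0], [0, 0, 0, 0, 0, 0], [0, 0, 0, 0, 0, 0], [0, 0, 0, 0, 0, 0]], "grip": 60}}

```text
t: 23.28
eef_pos: [0.6344, -0.2031, 0.1652]
ee_rot: [-3.141, 0.692, 2.77]
force: [0.2, 0.6, 0.6]
grip_width: 0.702
gripper_force: 0.0
```

Emit:
{"op": "jog_arm", "data": {"increments": [[0, 0, -0.3, 0, 0, 0], [0, 0, -0.4, 0, 0, 0], [0, 0, -0.4, 0, 0, 0], [0, 0, -0.4, 0, 0, 0], [0, 0, 0, 0, 0, 0], [0, 0, 0, 0, 0, 0]]}}

```text
t: 24.02
eef_pos: [0.5452, -0.1682, 0.2803]
ee_rot: [-3.141, 0.692, 2.77]
force: [0.4, 0.6, 0.2]
grip_width: 0.704
gripper_force: 0.0
```

Run:
```python
from h import *
im,_,P=shot("scene");a,_,Pt=shot("top");w,_,Pw=shot("wrist")
o=np.zeros((600,800,3),np.uint8);o[:300,:400]=cv2.resize(im[110:260,120:320],(400,300));o[:300,400:]=cv2.resize(a[80:230,360:560],(400,300));o[300:,:480]=cv2.resize(w,(480,300));cv2.imwrite("pics/end.png",o)
m=(np.hypot(P[...,0]-.6,P[...,1]+.19)<.02);print("mouth z",np.nanpercentile(P[m][:,2],[0,50,100]))
m=(np.hypot(P[...,0]-.577,P[...,1]-.257)<.04)&(P[...,2]>.1);q=P[m];print("cap",(q.min(0)+q.max(0))/2,len(q))
print(status.read_state()["t"],status.read_state()["force"])
```

```text
mouth z [0.17772741 0.18100666 0.18363605]
cap [0.57738713 0.25789792 0.10926204] 203
24.175 [-0.5049462  -0.43787752 -0.32114033]
```

View pics/end.png

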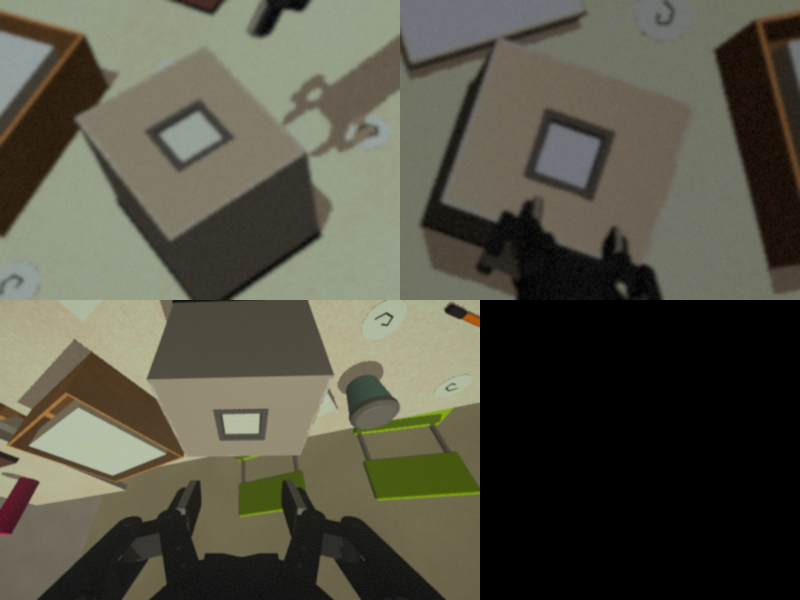

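The flap is shut (white plate at (190,137) and (568,155), flat at z≈0.181). The stick is gone from the fingers, the capped stick stands unmoved, and the gripper is clear.

```bash
python3 -c "
from bench import finish_job
print(finish_job())"
```

```text
the job is handed in; nothing more can be done
None
```

The uncapped stick went foot-first through the flap into the waste box while held upright, the flap is shut and the capped stick has not moved; my first grasp knocked the dry stick over because the fingers end about 40 mm short of the reported TCP, so I picked it up again, and I handed the job in at about 24 s.

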